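# Set up the bench magnifier over the scissors for inspection

## Task

Lay the pair of scissors flat on the white base plate of the bench magnifier and let go of them. Then swing the magnifier's arm round and tilt the lens so that the lens is level and centred straight above the scissors' pivot screw, ready to inspect it for residue; both joints stay where you leave them. Leave the other things on the trolley where they are.

Things in the scene. Friction and masses are not known exactly. Their poses are not given: they have to be found in the camera images.
- magnifier: Bench magnifier, fixed on the trolley. White base plate 110 (x) by 235 mm (y), upper face 12 mm above the trolley top, and an upright steel post 17 mm thick near its +y end. Origin: on the trolley top under the middle of the working area; from there the plate runs -55 to +55 mm in x, -85 to +150 mm in y; post at x = 0, y = +125 mm, with a flange 32 mm wide, 6 mm high at its foot.
- post_top (a point): Point on the post's axis, at the height of the middle of the swing arm, 180 mm above the trolley top; the arm turns about the upright line through it. A black sleeve 29 mm wide surrounds it, its cap 21 mm higher; the sleeve's thumb screw sticks out 36 mm on the side away from the lens.
- swing_arm (a joint): Angle of the level arm about the post, rad. 0: arm along -y of the magnifier, lens over magnifier's origin. Grows anticlockwise from above (pi/2: along +x); range -0.6 to 3.2; starts swung aside. Friction 0.22 N m holds it where it is let go. Aluminium bar 10 mm wide, 16 mm high, bare from 15 to 61 mm from the post axis, then a knuckle 16 mm wide, 20 mm high to 73 mm.
- lens_head (a joint): Tilt of the lens about the arm's long axis, rad. 0: lens level. Positive: the side with the handle is raised. Range -1.2 to 1.2; starts with the handle raised. Friction 0.10 N m holds it where it is let go; no spring.
- lens_centre (a point): Centre of the round lens, 125 mm from the post axis, 180 mm above the trolley top; the lens in its black frame is 95 mm in diameter and 11 mm thick. z of this point is the normal of the lens, its y points along the arm to the post, its -x along the handle.
- lens_handle (a point): Point in the short black handle of the lens frame, 75 mm from the lens centre along -x of the lens, square to the arm. The round grip is 13 mm thick, from 57 to 91 mm from the lens centre; a 7 mm steel pin joins it to the frame. With the arm at 0 the handle points to -x of the magnifier.
- scissors: Closed scissors with two red finger loops, lying flat, 87 x 199 x 9 mm, about 70 g, rigid (they do not open). Origin: centre of the underside. Along y: blade tips at -100 mm, loops +37 to +98 mm (84 mm over both). Blades and shank, from -100 to +35 mm, are 16 mm wide, their metal 3 to 6 mm above the underside.
- scissors_joint (a point): The pivot screw of the scissors, 5 mm from the scissors' origin along their +y and 5 mm above the underside.
- dropper_bottle: Amber dropper bottle, 33 mm across, 102 mm tall; a bystander, to be left where it is. Origin: centre of its underside.
- bench_timer: Round twist timer, 62 mm across, 44 mm tall; a bystander, to be left where it is. Origin: centre of its underside.
- specimen_cup_a: Specimen cup with screw lid, 46 mm across, 59 mm tall; a bystander, to be left where it is. Origin: centre of its underside.
- specimen_cup_b: Specimen cup with screw lid, 46 mm across, 59 mm tall; a bystander, to be left where it is. Origin: centre of its underside.
- cotton_buds: Tub of cotton buds, 77 mm across, 80 mm tall; a bystander, to be left where it is. Origin: centre of its underside.
- antiseptic_bottle: Squeeze bottle with a white nozzle, 41 x 61 x 99 mm; a bystander, to be left where it is. Origin: centre of its underside.
- tape_roll: Small roll of tape lying flat, 59 mm across, 19 mm high; a bystander, to be left where it is. Origin: centre of its underside.
- forceps: Steel dressing forceps lying flat, 16 x 130 x 8 mm; a bystander, to be left where it is. Origin: centre of its underside.

How it is judged:
On the way:
1. the scissors lie flat on the base plate, let go (z of scissors in the frame of magnifier between 0.009 and 0.016 m and x of scissors in the frame of magnifier between -0.055 and 0.055 m and y of scissors in the frame of magnifier between -0.085 and 0.15 m and angle between scissors's own z axis and vertical below 0.06 rad and contact force between scissors and the fingers below 0.1 N and linear speed of scissors below 0.02 m/s), for 0.2 s.
At the end, for the whole second after the job is handed in: The scissors lie still, flat (within 0.06 rad) on the magnifier's base plate with their middle over the plate; the lens centre is within 18 mm horizontally of the scissors' pivot screw; the lens is level within 0.12 rad; arm and lens are at rest; nothing is held (all of step 1 and horizontal distance between lens_centre and scissors_joint below 0.018 m and angle between lens_centre's own z axis and vertical below 0.12 rad and velocity of joint swing_arm between -0.02 and 0.02 rad/s and velocity of joint lens_head between -0.02 and 0.02 rad/s); the robot touches nothing.
It fails at once if a bystander is pushed more than 25 mm from its place (distance of any of dropper_bottle, bench_timer, specimen_cup_a, specimen_cup_b, cotton_buds, antiseptic_bottle, tape_roll, forceps from where it was at the start of the episode above 0.025 m).
It fails at once if a standing bystander is tipped over (angle between any of dropper_bottle, bench_timer, specimen_cup_a, specimen_cup_b, cotton_buds, antiseptic_bottle's own z axis and vertical above 0.6 rad).
It also fails if it takes over 67 s, if anything falls off the work surface, if the arm or the gripper's body presses on something with over 40 N, if the wrist force passes 120 N, or if a joint passes its speed limit or range.

## Robot

A 7-joint arm with a two-finger parallel gripper is mounted at the origin on a cart in front of the work surface, level with it; the furniture and walls round the work are solid. World frame = base frame: x ahead of the robot, y to its left, z up, the work surface at z = 0. Lengths are in m, angles in rad, forces in N, time in s.
With the tool pointing down it reaches from about 0.35 to 0.9 m from the base axis. Payload 7.2 kg.
Tool frame: the origin (TCP) lies on the centre line of the jaws, within the pads' length; the fingertips stand 19 mm ahead of it and the grasp point (between the pads) is the TCP; z points along the fingers, y is the line along which they close (so a half turn about z gives the same grasp; the last joint's range is limited). The gripper opens to 88 mm and grips with 3 to 60 N. Pads are 20 mm wide; open, the fingers measure 115 mm over their backs; the gripper's body (75 mm by 178 mm) begins 61 mm behind the grasp point.
Start: joints at [-1.361, 0.411, -0.013, 1.596, 0.006, 1.134, -0.082], TCP at [0.171, 0.601, 0.242] pointing down, gripper open.
Joint ranges: [-2.95, 2.95], [-0.29, 1.99], [-1.47, 1.44], [0.14, 2.54], [-1.03, 4.17], [0.13, 1.85], [-2.86, 2.86]. Speed limits (rad/s): [2.39, 2.39, 3.01, 3.01, 3.14, 3.14, 3.14].

## Interface

Orientations are given as a rotation vector (axis times angle).
In Python, from cell import manip gives the robot as it stands. Calls block until the motion is done:
- manip.move_pose(position, orientation): joint-space move of the TCP to a pose.
- manip.move_l(position, max_speed=0.15, frame=None): straight line of the TCP; frame=None keeps the orientation; max_speed is the mean speed in m/s.
- manip.move_j(angles): joint-space move.
- manip.gripper_to(opening, f_grip=None): finger opening in m; f_grip is the grip in N (None keeps the last); returns when the fingers have stopped.
- manip.hold(seconds).
- manip.solve_ik(position, orientation): joint angles nearest the present ones, or None.
- manip.get_image(name): name is "side" or "top" or "wrist"; returns (picture, depth): 400x640x3 uint8, red, green, blue; 400x640 float32, m along the optical axis (not along the pixel's ray), 0 where there is no reading.
- manip.calibration(name): a dict with "K" (3x3 intrinsics, pixels), "camera_from_world" (4x4, takes a point from world to camera coordinates); the wrist camera has in their place "tool_from_camera" (4x4, takes a point from camera to tool coordinates, whose origin is the TCP and whose axes are the flange's). Camera axes: x right, y down, z forward; pixel columns grow to the right and rows downward; lengths in m; the calibration is good to about 2 mm. A picture is of the moment at which its call begins: read the wrist's pose just before it. calibration takes no time and is no camera call.
A pose or a line that the arm cannot do raises manip.Unreachable and nothing moves.
- manip.close_job(): hands the job in; it is judged then, once.
Trained networks look in the newest picture that a camera, given by its name, has taken for a name from the list of things; names that differ only in an ending like _2 or _b are one class to them, and where a whole thing is asked for, a point or a joint stands for the part that bears it (a point fixed in the world has none). Each returns a list of dicts, best first, with "conf" (0 to 1); they miss things now and then, are a little off and sometimes report something else, mostly with a low value. They report only what shows in the picture. A call takes as long as a camera call.
- manip.boxes_of(camera, query): "bbox" ([left, top, right, bottom] in pixels, round what is visible of it).
- manip.trace(camera, query): "pixels" (400x640 bool, what is visible of it) and "bbox" ([left, top, right, bottom] in pixels, round what is visible of it).
Readings, each from a call of its own:
- manip.read_time(): time.
- manip.read_qpos(): joint angles.
- manip.read_joint_vel(): joint speeds.
- manip.read_joint_efforts(): joint torques, N m.
- manip.read_eef_pos(): TCP position.
- manip.read_orientation(): TCP orientation.
- manip.read_wrist_force(): force on the tool from outside, world axes, zero at the start.
- manip.read_wrist_torque(): the same for the moment, N m.
- manip.read_grip_width(): finger opening in m.
- manip.read_finger_force(): force on a finger pad.
Only numpy, scipy, OpenCV 4.12 (cv2) and the standard library are available. Lean on these libraries where they do the work, as an engineer would, in place of code of your own. Each camera call takes 0.05 s, during which the arm holds its last target. There are 200 camera calls.

## Working session

There is one attempt and no reset: what is moved stays moved. The work goes in short steps, each a Python script; the robot and the scene stay as the last script left them, time stands still between calls to the robot, and variables do not carry over. Pictures are saved under pics/ and viewed, at most 10 in all, crops included, and the job is handed in when it is done.

```bash
mkdir -p pics; cat > h.py <<'E'
from cell import manip
import numpy as np, cv2
from scipy.spatial.transform import Rotation as R
def cloud(cam, depth, T=None):
    c=manip.calibration(cam);K=np.array(c['K']);v,u=np.mgrid[:400,:640]
    P=np.stack([(u-K[0,2])/K[0,0]*depth,(v-K[1,2])/K[1,1]*depth,depth],-1)
    if T is None: T=np.linalg.inv(np.array(c['camera_from_world']))
    return P@T[:3,:3].T+T[:3,3]
def wristT():
    T=np.eye(4);T[:3,:3]=R.from_rotvec(manip.read_orientation()).as_matrix();T[:3,3]=manip.read_eef_pos()
    return T@np.array(manip.calibration('wrist')['tool_from_camera'])
def save(n,im): cv2.imwrite(f'pics/{n}.png',im[...,::-1])
def down(yaw): # tool z down, tool y axis along world angle yaw
    y=np.array([np.cos(yaw),np.sin(yaw),0]);z=np.array([0,0,-1.]);x=np.cross(y,z)
    return R.from_matrix(np.stack([x,y,z],1)).as_rotvec()
E
python3 - <<'E'
from h import *
ims=[]
for cam in ['top','side']:
    im,d=manip.get_image(cam); save(cam,im); P=cloud(cam,d); np.savez(cam,im=im,d=d,P=P)
    for q in ['scissors','magnifier','swing_arm','lens_head','lens_handle','dropper_bottle','bench_timer','specimen_cup_a','cotton_buds','antiseptic_bottle','tape_roll','forceps']:
        for r in manip.trace(cam,q)[:2]:
            m=r['pixels']&(d>0); p=P[m]
            print(cam,q,round(r['conf'],2),r['bbox'],m.sum(),np.median(p,0).round(3) if len(p) else '',np.percentile(p,[2,98],axis=0).round(3).tolist() if len(p) else '')
            np.save(f'm_{cam}_{q}_{len(ims)}',r['pixels'])
print(manip.read_time(),manip.read_orientation())
E
```

```text
top scissors 0.79 [353.0, 169.7, 397.0, 237.0] 589 [ 0.467 -0.117  0.008] [[0.413, -0.164, 0.001], [0.565, -0.062, 0.013]]
top scissors 0.19 [196.8, 168.5, 225.7, 180.3] 41 [0.554 0.309 0.082] [[0.542, 0.275, -0.001], [0.564, 0.323, 0.085]]
top magnifier 0.79 [198.3, 136.0, 329.5, 236.2] 5449 [0.477 0.184 0.014] [[0.409, 0.024, 0.008], [0.615, 0.293, 0.206]]
top magnifier 0.7 [352.9, 164.1, 396.7, 237.3] 610 [ 0.47  -0.117  0.008] [[0.413, -0.169, 0.0], [0.573, -0.062, 0.012]]
top swing_arm 0.71 [198.6, 135.4, 243.5, 230.4] 1738 [0.572 0.25  0.187] [[0.437, 0.202, 0.0], [0.626, 0.299, 0.222]]
top lens_head 0.97 [197.4, 134.8, 245.0, 178.1] 1251 [0.585 0.259 0.186] [[0.54, 0.198, 0.163], [0.624, 0.301, 0.225]]
top lens_handle 0.98 [196.7, 137.4, 242.9, 178.0] 1199 [0.585 0.26  0.186] [[0.54, 0.201, 0.164], [0.624, 0.299, 0.223]]
top dropper_bottle 0.71 [322.6, 149.7, 332.2, 167.4] 129 [0.595 0.013 0.073] [[0.584, 0.0, 0.025], [0.61, 0.025, 0.1]]
top dropper_bottle 0.71 [196.3, 134.2, 243.4, 177.6] 1238 [0.585 0.259 0.186] [[0.54, 0.199, 0.163], [0.625, 0.301, 0.224]]
top bench_timer 0
[... 2280 characters left out ...]
04], [0.609, 0.176, 0.06]]
side specimen_cup_a 0.51 [299.8, 189.7, 317.6, 211.5] 224 [0.583 0.205 0.051] [[0.573, 0.192, 0.004], [0.613, 0.233, 0.06]]
side cotton_buds 0.92 [278.2, 172.0, 304.3, 203.0] 655 [0.57  0.279 0.052] [[0.542, 0.254, 0.006], [0.611, 0.318, 0.083]]
side antiseptic_bottle 0.9 [400.8, 253.3, 432.1, 303.8] 1061 [ 0.59  -0.244  0.045] [[0.582, -0.262, 0.004], [0.616, -0.214, 0.09]]
side tape_roll 0.84 [267.1, 257.9, 295.1, 279.6] 468 [ 0.395 -0.054  0.017] [[0.369, -0.073, -0.0], [0.421, -0.022, 0.02]]
side forceps 0.53 [325.5, 315.4, 385.8, 339.6] 320 [ 0.435 -0.257  0.005] [[0.385, -0.264, -0.0], [0.5, -0.249, 0.01]]
1.3 [-4.34986732e-01 -3.11131951e+00 -1.15379554e-04]
```

View pics/top.png

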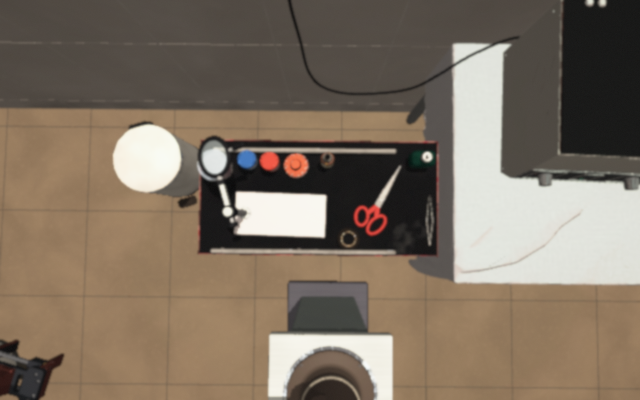

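View pics/side.png

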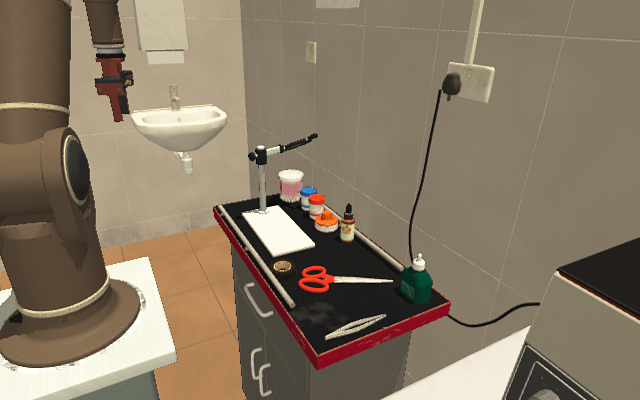

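Top view: the plate is at px (236–328, 192–238) with the post at its left end (228, 212). The lens is swung to (214, 157). The scissors have tips at (400, 167) and loops at (370, 218). Next I'll compute coarse poses and take a wrist look above the scissors and the magnifier.

```bash
cat > look.py <<'E'
from h import *
import sys
print(np.array(manip.calibration('wrist')['tool_from_camera']).round(3).tolist(), manip.calibration('wrist')['K'])
for n,(p,yaw) in {'w_mag':((0.40,0.13,0.36),np.pi/2),'w_sc':((0.42,-0.10,0.30),np.pi/2)}.items():
    # choose half-turn with smaller wrist joint
    best=None
    for k in (0,np.pi):
        q=manip.solve_ik(p,down(yaw+k))
        if q is not None and (best is None or abs(q[6])<abs(best[6])): best=q
    manip.move_j(best)
    T=wristT(); im,d=manip.get_image('wrist'); save(n,im); P=cloud('wrist',d,T); np.savez(n,im=im,P=P,d=d)
    for q in (['scissors'] if n=='w_sc' else ['magnifier','swing_arm','lens_head']):
        for r in manip.trace('wrist',q)[:1]:
            m=r['pixels']&(d>0);np.save(f'm_{n}_{q}',m);p=P[m]
            print(n,q,round(r['conf'],2),r['bbox'],np.median(p,0).round(3),np.percentile(p,[2,98],axis=0).round(3).tolist())
    print(manip.read_time(),np.round(best,2))
E
python3 look.py
python3 - <<'E'
import numpy as np,cv2
a=np.concatenate([np.load('pics/../w_mag.npz')['im'],np.load('w_sc.npz')['im']],0)
cv2.imwrite('pics/w2.png',cv2.resize(a[...,::-1],(480,600)))
E
```

```text
[[0.001, -0.958, -0.288, 0.079], [1.0, 0.001, -0.0, 0.0], [0.001, -0.288, 0.958, -0.143], [0.0, 0.0, 0.0, 1.0]] [[305.26874201   0.         321.50179039]
 [  0.         305.26874201 203.93834536]
 [  0.           0.           1.        ]]
w_mag magnifier 0.67 [255.2, 162.6, 439.8, 374.1] [0.458 0.156 0.012] [[0.406, 0.023, 0.01], [0.614, 0.26, 0.217]]
w_mag swing_arm 0.64 [371.8, 209.4, 437.7, 374.2] [0.594 0.225 0.193] [[0.427, 0.191, 0.17], [0.622, 0.277, 0.226]]
w_mag lens_head 0.6 [367.0, 303.5, 441.8, 373.2] [0.6   0.238 0.201] [[0.544, 0.19, 0.18], [0.623, 0.277, 0.226]]
3.4417 [-0.81 -0.06  0.37  1.89  0.02  1.31  1.12]
5.725 [-0.27  0.    0.4   1.97 -0.    1.17 -1.44]
```

View pics/w2.png

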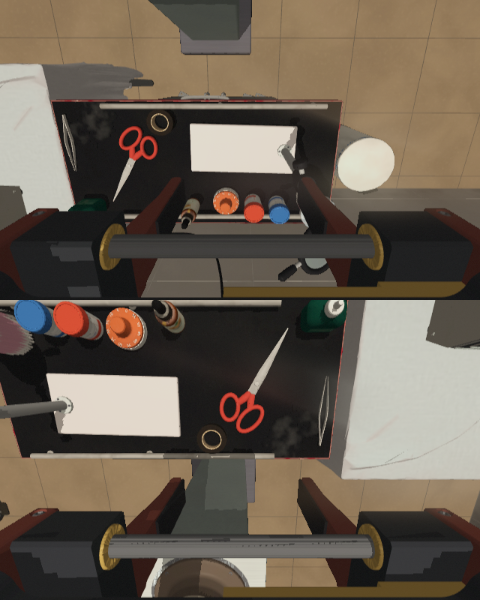

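The wrist views show the plate, post, swung lens and the scissors clearly. The upper half has the plate at (190–298, 122–174), and the lower half has the scissors from (287, 328) to (243, 430). Next I'll fit these by colour and depth.

```bash
cat > fit.py <<'E'
from h import *
for n in ['w_mag','w_sc','top']:
    f=np.load(n+'.npz');P=f['P'];im=f['im'].astype(int);d=f['d']
    box=(d>0)&(P[...,0]>.38)&(P[...,0]<.61)&(P[...,1]<.29)&(P[...,1]>-.29)
    r,g,b=im[...,0],im[...,1],im[...,2]
    pl=box&(im.min(-1)>150)&(abs(P[...,2]-.012)<.005)&(P[...,1]>0.0)
    c,s,a=cv2.minAreaRect(P[pl][:,:2].astype(np.float32)*1000)
    print(n,'plate',np.round(c,1),np.round(s,1),round(a,2),'z',np.median(P[pl][:,2]).round(4))
    sc=box&(P[...,1]<-.03)&(P[...,1]>-.2)&(P[...,2]<.02)&(P[...,2]>-.01)
    red=sc&(r>120)&(g<90)&(b<90)
    met=sc&(im.min(-1)>110)&(P[...,0]>.44)
    p=P[red|met][:,:2]; pm=P[met][:,:2]
    pr=P[red][:,:2]
    # keep blade pts near line from loops
    v=np.linalg.svd(pm-np.median(pm,0),full_matrices=False)[2][0]; v*=-np.sign(v[0])  # tips->loops is -x
    c0=np.median(pm,0);w=np.array([-v[1],v[0]])
    t=(p-c0)@v; 
    print('  sc n',red.sum(),met.sum(),'dir',np.degrees(np.arctan2(v[1],v[0])).round(2),'len',t.min().round(4),t.max().round(4),'origin',(c0+v*(t.min()+t.max())/2).round(4),'lateral red',((pr-c0)@w).min().round(4),((pr-c0)@w).max().round(4),'metal lat',np.percentile((pm-c0)@w,[0,5,95,100]).round(4))
    bx=(d>0)&(P[...,2]>.165)&(P[...,2]<.24)&(P[...,0]>.38)&(P[...,0]<.68)&(P[...,1]>.1)&(P[...,1]<.35)
    top=bx&(P[...,2]>.196)&(P[...,0]<.49); print('  cap',P[top][:,:2].mean(0).round(4) if top.any() else '',top.sum())
    q=P[bx]
    for x0 in np.arange(.42,.64,.02):
        k=q[(q[:,0]>x0)&(q[:,0]<x0+.02)]
        if len(k): print('   x',x0.round(2),len(k),'y',k[:,1].min().round(3),k[:,1].max().round(3),'z',k[:,2].min().round(3),k[:,2].max().round(3))
E
python3 fit.py
```

```text
w_mag plate [490.  133.6] [233.3 169.2] 88.53 z 0.0119
  sc n 917 397 dir 150.5 len -0.0875 0.1175 origin [ 0.5078 -0.1315] lateral red -0.0431 0.042 metal lat [-0.0078 -0.0066  0.006   0.008 ]
  cap [0.4536 0.2361] 1
   x 0.42 250 y 0.207 0.229 z 0.172 0.192
   x 0.44 274 y 0.21 0.241 z 0.166 0.196
   x 0.46 43 y 0.212 0.214 z 0.168 0.195
   x 0.54 59 y 0.231 0.242 z 0.184 0.193
   x 0.58 517 y 0.188 0.264 z 0.185 0.227
   x 0.6 530 y 0.188 0.282 z 0.179 0.228
   x 0.62 42 y 0.25 0.279 z 0.184 0.198
w_sc plate [507.5 132.7] [233.9 203.8] 88.53 z 0.0117
  sc n 1333 782 dir 150.53 len -0.0772 0.1219 origin [ 0.5046 -0.1297] lateral red -0.0426 0.0438 metal lat [-0.0077 -0.0063  0.0064  0.0083]
  cap  0
top plate [460.2 133.2] [232.9 109.4] 88.44 z 0.0124
  sc n 489 235 dir 150.23 len -0.0725 0.1195 origin [ 0.5019 -0.1294] lateral red -0.0432 0.0452 metal lat [-0.0091 -0.0073  0.0079  0.0098]
  cap [0.4625 0.2258] 90
   x 0.42 49 y 0.207 0.226 z 0.18 0.194
   x 0.44 81 y 0.21 0.239 z 0.168 0.205
   x 0.46 115 y 0.211 0.24 z 0.169 0.204
   x 0.48 59 y 0.227 0.241 z 0.175 0.191
   x 0.5 54 y 0.233 0.248 z 0.173 0.192
   x 0.52 84 y 0.237 0.272 z 0.172 0.193
   x 0.54 214 y 0.225 0.294 z 0.165 0.202
   x 0.56 279 y 0.221 0.302 z 0.165 0.211
   x 0.58 342 y 0.19 0.304 z 0.165 0.227
   x 0.6 299 y 0.188 0.301 z 0.166 0.229
   x 0.62 49 y 0.245 0.285 z 0.178 0.201
```

```bash
cat >> h.py <<'E'
YM=np.radians(88.5); YD=np.array([np.cos(YM),np.sin(YM)]); MAG=np.array([.459,.1005]); POST=MAG+.125*YD
def go(p,yaw,half):
    q=manip.solve_ik(p,down(yaw+half)); assert q is not None; return q
E
cat > pick.py <<'E'
from h import *
sd=np.radians(150.5);v=np.array([np.cos(sd),np.sin(sd)])
g=np.array([.5046,-.1297])+.010*v; yaw=sd-np.pi/2
for half in (0,np.pi,-np.pi):
    q=manip.solve_ik([*g,.10],down(yaw+half)); q2=manip.solve_ik([.459,.1025,.1],down(YM-np.pi/2+half))
    print(half,None if q is None else np.round(q,2),None if q2 is None else np.round(q2,2))
c=[(q,h) for h in (0,np.pi) if (q:=manip.solve_ik([*g,.10],down(yaw+h))) is not None and manip.solve_ik([.459,.1025,.1],down(YM-np.pi/2+h)) is not None]
q,half=min(c,key=lambda t:abs(t[0][6])); 
manip.gripper_to(.05); manip.move_j(q)
manip.move_l([*g,.0205],.12)
print('F',manip.read_wrist_force(),manip.read_eef_pos())
manip.gripper_to(0.0,15)
print('w',manip.read_grip_width(),manip.read_finger_force())
manip.move_l([*g,.09],.12)
print('w',manip.read_grip_width(),manip.read_finger_force(),manip.read_time(),half)
manip.move_pose([*(MAG+.002*YD),.09],down(YM-np.pi/2+half))
T=wristT();im,d=manip.get_image('wrist');save('held',im)
print('w',manip.read_grip_width(),manip.read_time(),manip.read_eef_pos(),manip.read_orientation())
E
python3 pick.py
```

```text
0 [ 0.03  0.4   0.15  2.02 -0.08  0.73  1.29] [-0.45  0.34  0.15  2.11 -0.08  0.69 -0.27]
3.141592653589793 [-0.17  0.42  0.41  2.03 -0.24  0.74 -1.7 ] [-1.21  0.69  1.26  2.15 -0.85  0.94 -2.62]
-3.141592653589793 [-0.17  0.42  0.41  2.03 -0.24  0.74 -1.7 ] [-1.21  0.69  1.26  2.15 -0.85  0.94 -2.62]
F [0.23339483 0.01556157 0.07355988] [ 0.49602147 -0.12484234  0.02048333]
w 0.015532395730878371 14.999875277280807
w 0.01530357991850707 14.999480098485947 10.9833 0
w 0.015127648808812484 12.325 [0.45919544 0.10167402 0.08981071] [ 2.25051309e+00  2.19169702e+00 -7.67955090e-04]
```

```bash
cat > place.py <<'E'
from h import *
p=MAG+.002*YD
manip.move_l([*p,.034],.1)
print('F',manip.read_wrist_force())
manip.move_l([*p,.0325],.05)
print('F',manip.read_wrist_force(),manip.read_eef_pos())
manip.gripper_to(.035); manip.hold(.2)
manip.move_l([*p,.12],.15)
manip.move_pose([.38,.08,.30],down(YM-np.pi/2))
T=wristT();im,d=manip.get_image('wrist');save('placed',im);P=cloud('wrist',d,T);np.savez('placed',im=im,P=P,d=d)
print(manip.read_time())
r,g,b=im[...,0].astype(int),im[...,1],im[...,2]
red=(r>120)&(g<90)&(b<90)&(d>0)&(P[...,0]>.38)&(P[...,0]<.54)&(P[...,1]<.25)&(P[...,2]<.04)
q=P[red];print('red',red.sum(),q.mean(0).round(4),q.min(0).round(3),q.max(0).round(3))
E
python3 place.py
```

```text
F [ 0.6309408   0.3035684  -1.16966011]
F [-0.09814917  0.50302039 -0.34976155] [0.4593696  0.1026368  0.03290284]
15.6
red 106 [0.4369 0.0952 0.018 ] [ 0.418 -0.279 -0.002] [0.465 0.15  0.022]
```

View pics/placed.png

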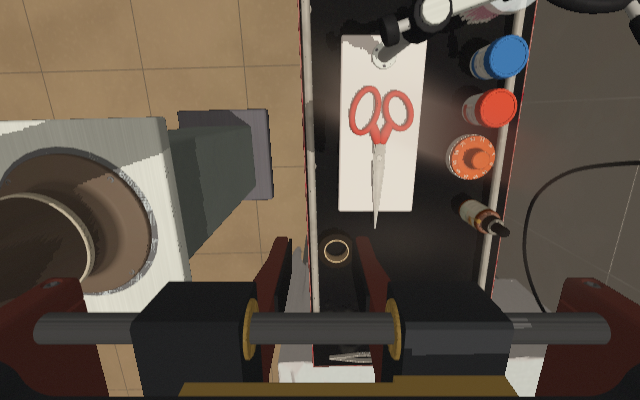

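The scissors lie flat on the plate, loops towards the post (tips ≈ (375, 228), pivot ≈ (379, 143)). I'll measure the pivot, then straddle the bar and swing it.

```bash
cat > swing.py <<'E'
from h import *
f=np.load('placed.npz');P=f['P'];im=f['im'].astype(int);d=f['d']
box=(d>0)&(P[...,0]>.40)&(P[...,0]<.52)&(P[...,1]>-.04)&(P[...,1]<.2)&(P[...,2]<.045)
red=box&(im[...,0]-im[...,1]>80)&(P[...,2]>.005)&(P[...,1]>.08)
q=P[red];ok=np.percentile(q,[1,99],axis=0);print('red',red.sum(),q.mean(0).round(4),ok.round(4).tolist())
# loop mid-line is 67.5mm from origin along +y, pivot 62.5 behind it
mid=(q[:,:2].min(0)+q[:,:2].max(0))/2
far=q[:,1].max(); piv=np.array([mid[0]-.0, far-.093]); print('mid',mid,'far',far,'pivot est',piv)
pose=lambda a:([*(POST+.038*np.array([np.cos(a),np.sin(a)])),.183],a+np.pi/2)
As=np.radians(np.linspace(17,-91.5,9))
for half in (0,np.pi,-np.pi):
    print(half,[None if (s:=manip.solve_ik(pose(a)[0],down(pose(a)[1]+half))) is None else np.round(s,2).tolist() for a in As[[0,4,8]]])
E
python3 swing.py
```

```text
red 1153 [0.4585 0.1523 0.0208] [[0.4203, 0.1187, 0.0183], [0.5007, 0.188, 0.0229]]
mid [0.46054648 0.15374185] far 0.19031151392948406 pivot est [0.46054648 0.09731151]
0 [[-0.84, 0.36, 0.4, 1.86, -0.17, 0.95, 1.5], [-0.89, 0.34, 0.51, 1.92, -0.2, 0.94, 0.64], [-0.89, 0.27, 0.49, 1.99, -0.16, 0.91, -0.34]]
3.141592653589793 [[-0.9, 0.37, 0.48, 1.87, -0.2, 0.95, -1.61], [-0.91, 0.34, 0.55, 1.92, -0.22, 0.94, -2.49], [0.44, 0.55, -1.23, 1.91, 0.59, 1.1, 2.09]]
-3.141592653589793 [[-0.9, 0.37, 0.48, 1.87, -0.2, 0.95, -1.61], [-0.91, 0.34, 0.55, 1.92, -0.22, 0.94, -2.49], [0.44, 0.55, -1.23, 1.91, 0.59, 1.1, 2.09]]
```

```bash
cat > swing2.py <<'E'
from h import *
def pose(a,z=.183): return [*(POST+.038*np.array([np.cos(a),np.sin(a)])),z],down(a+np.pi/2)
As=np.radians(np.linspace(17,-91.4,9))
manip.gripper_to(.045)
manip.move_pose(*pose(As[0],.25)); manip.move_l(pose(As[0])[0],.1)
print('F',manip.read_wrist_force())
manip.gripper_to(.0,4); print('w',manip.read_grip_width()); manip.gripper_to(.0125)
for a in As[1:]:
    manip.move_pose(*pose(a)); print(np.degrees(a).round(0),np.round(manip.read_wrist_force(),1),round(manip.read_time(),1))
manip.gripper_to(0,4); manip.hold(.2); print('w',manip.read_grip_width())
manip.gripper_to(.04); manip.move_l(pose(As[-1],.26)[0],.15)
manip.move_pose([.36,.08,.36],down(YM-np.pi/2))
T=wristT();im,d=manip.get_image('wrist');save('swung',im);P=cloud('wrist',d,T);np.savez('swung',im=im,P=P,d=d)
for c in ('wrist',):
    for q in ('lens_head','lens_handle'):
        for r in manip.trace(c,q)[:1]:
            m=r['pixels']&(d>0)&(P[...,2]>.12);p=P[m];print(q,r['conf'],r['bbox'],np.median(p,0).round(3),np.percentile(p,[1,99],axis=0).round(3).tolist())
print(manip.read_time())
E
python3 swing2.py
```

```text
F [-0.01001956 -0.33823209  0.05898553]
w 0.010281019538782165
3.0 [ 0.4 -0.1 -0.3] 19.7
-10.0 [-0.6  0.5 -0.1] 20.0
-24.0 [0.2 0.8 0.8] 20.3
-37.0 [0.2 0.5 0.7] 20.6
-51.0 [0.9 1.3 0.4] 20.9
-64.0 [ 0.7 -0.8  0.4] 21.2
-78.0 [ 1.2 -0.1  1. ] 21.6
-91.0 [ 1.1 -0.   1.7] 21.9
w 0.009713352585338845
lens_head 0.68 [340.6, 114.8, 450.6, 208.8] [0.454 0.105 0.187] [[0.385, 0.06, 0.164], [0.497, 0.15, 0.226]]
lens_handle 0.82 [344.4, 113.2, 449.3, 207.8] [0.454 0.105 0.187] [[0.385, 0.06, 0.164], [0.497, 0.15, 0.226]]
24.5333
```

View pics/swung.png

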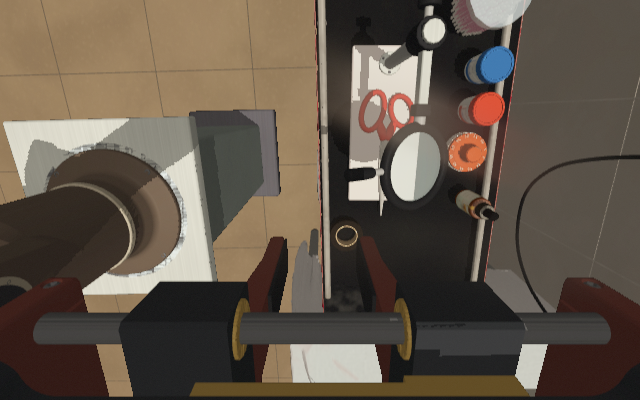

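The lens now sits above the scissors (centre px (415, 165)) and the handle at (360, 174) is still raised. Next I'll press it down to level with closed fingertips.

```bash
cat > tilt.py <<'E'
from h import *
h=[.3845,.1025]
manip.gripper_to(0.0,10)
q=min((s for k in (0,np.pi) if (s:=manip.solve_ik([*h,.28],down(YM+k))) is not None),key=lambda s:abs(s[6]))
manip.move_j(q)
manip.move_l([*h,.243],.1)
manip.move_l([*h,.2052],.04)
print('F',manip.read_wrist_force(),manip.read_eef_pos())
manip.move_l([*h,.28],.12)
manip.move_pose([.36,.08,.36],down(YM-np.pi/2))
T=wristT();im,d=manip.get_image('wrist');save('tilted',im);P=cloud('wrist',d,T);np.savez('tilted',im=im,P=P,d=d)
for r in manip.trace('wrist','lens_head')[:1]:
    m=r['pixels']&(d>0)&(P[...,2]>.12)&(P[...,2]<.25);p=P[m];print(r['conf'],np.median(p,0).round(4),np.percentile(p,[1,99],axis=0).round(4).tolist())
    k=p[(p[:,0]>.405)];c,rad=cv2.minEnclosingCircle(k[:,:2].astype(np.float32)*1000)
    A=np.c_[k[:,:2]-k[:,:2].mean(0),np.ones(len(k))];s=np.linalg.lstsq(A,k[:,2],rcond=None)[0];print('centre',c,rad,'slopes',s.round(4))
print(manip.read_time())
E
python3 tilt.py
```

```text
Traceback (most recent call last):
  File "tilt.py", line 7, in <module>
    manip.move_l([*h,.2052],.04)
    ~~~~~~~~~~~~^^^^^^^^^^^^^^^^
cell.Unreachable: the arm cannot follow that straight line within its joint ranges
```

```bash
python3 - <<'E'
from h import *
print(np.round(manip.read_qpos(),2),manip.read_time())
for yaw in (88.5,-91.5,-1.5,178.5,45,-45,135):
  for r in (.075,.070):
    for z in (.24,.2052):
        s=manip.solve_ik([.4593-r,.1025,z],down(np.radians(yaw))); print(yaw,r,z,None if s is None else np.round(s,2))
E
```

```text
[-1.78 -0.23  1.28  2.15  0.26  1.07  0.92] 27.125
88.5 0.075 0.24 [-1.78 -0.23  1.29  2.16  0.25  1.06  0.92]
88.5 0.075 0.2052 [-1.61  0.06  1.33  2.2  -0.08  0.92  1.31]
88.5 0.07 0.24 [-1.81 -0.22  1.33  2.15  0.25  1.06  0.94]
88.5 0.07 0.2052 [-1.35  0.06  1.04  2.19 -0.06  0.92  1.27]
-91.5 0.075 0.24 [-1.6  -0.11  1.19  2.15  0.11  1.03 -2.07]
-91.5 0.075 0.2052 [-1.61  0.06  1.33  2.2  -0.08  0.92 -1.83]
-91.5 0.07 0.24 [-1.77 -0.18  1.32  2.15  0.2   1.05 -2.15]
-91.5 0.07 0.2052 [-1.58  0.1   1.33  2.19 -0.12  0.93 -1.78]
-1.5 0.075 0.24 [-1.64 -0.13  1.22  2.15  0.14  1.04 -0.52]
-1.5 0.075 0.2052 [-1.67  0.09  1.41  2.2  -0.11  0.93 -0.22]
-1.5 0.07 0.24 [-1.69 -0.12  1.28  2.15  0.13  1.03 -0.5 ]
-1.5 0.07 0.2052 [-1.63  0.14  1.4   2.19 -0.17  0.93 -0.16]
178.5 0.075 0.24 [-1.39 -0.06  1.    2.15  0.05  1.02  2.7 ]
178.5 0.075 0.2052 [-0.17  0.07 -0.22  2.14  0.02  0.93  2.71]
178.5 0.07 0.24 [-0.16  0.04 -0.22  2.08  0.01  1.02  2.73]
178.5 0.07 0.2052 [-0.17  0.08 -0.22  2.13  0.02  0.93  2.71]
45 0.075 0.24 [-1.6  -0.11  1.19  2.15  0.12  1.03  0.31]
45 0.075 0.2052 [-1.67  0.09  1.4   2.2  -0.11  0.93  0.59]
45 0.07 0.24 [-1.63 -0.09  1.24  2.15  0.1   1.03  0.34]
45 0.07 0.2052 [-1.64  0.15  1.42  2.19 -0.18  0.93  0.67]
-45 0.075 0.24 [-1.71 -0.16  1.26  2.15  0.18  1.04 -1.33]
-45 0.075 0.2052 [-1.61  0.06  1.33  2.2  -0.08  0.92 -1.02]
-45 0.07 0.24 [-1.71 -0.13  1.3   2.15  0.15  1.04 -1.28]
-45 0.07 0.2052 [-1.58  0.1   1.33  2.19 -0.12  0.93 -0.97]
135 0.075 0.24 [-1.39 -0.06  1.    2.15  0.05  1.02  1.94]
135 0.075 0.2052 [-0.76  0.05  0.4   2.17 -0.02  0.93  2.  ]
135 0.07 0.24 [-1.38 -0.04  1.01  2.14  0.04  1.02  1.97]
135 0.07 0.2052 [-0.76  0.06  0.4   2.16 -0.03  0.93  2.01]
```

```bash
python3 - <<'E'
s=open('tilt.py').read()
a=s.index("q=min"); b=s.index("manip.move_l([*h,.243]")
s=s[:a]+"""o=down(YM)
manip.move_l([.3845,.1025,.34],.15)
manip.move_j([-.2,-.1,-.15,1.8,.01,1.3,1.2]); print(manip.read_eef_pos(),manip.read_time())
manip.move_pose([*h,.27],o); print(np.round(manip.read_qpos(),2))
"""+s[b:]
open('tilt.py','w').write(s)
E
python3 tilt.py
```

```text
[0.42947951 0.1040205  0.41951641] 29.675
[-0.21 -0.   -0.17  2.05 -0.    1.1   1.16]
F [ 0.05767635 -0.53111014 -0.22225382] [0.38478935 0.10251511 0.20536814]
0.97 [0.4583 0.1047 0.183 ] [[0.3786, 0.0599, 0.18], [0.5034, 0.1486, 0.1866]]
centre (456.40118408203125, 103.17266845703125) 51.33985137939453 slopes [0.0117 0.0016 0.1831]
34.0833
```

View pics/tilted.png

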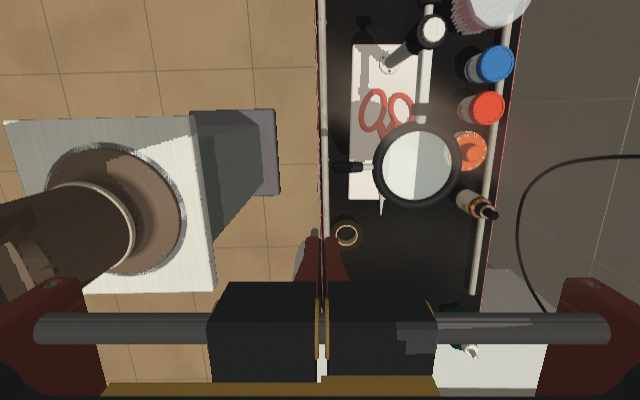

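The lens is level (slope about 0.01) at about (0.458, 0.104), within about 7 mm of the pivot screw at about (0.460, 0.097). The robot is clear, so I'm handing in.

```bash
python3 -c "
from cell import manip
print(manip.close_job())"
```

```text
the job is handed in; nothing more can be done
None
```

The scissors lie flat on the base plate, let go. The lens is level (about 0.01 rad) and by my measurements about 7 mm from the pivot screw. I handed the job in at about 34 s; no verdict came back.

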